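# Close a sample chamber's shutter with a probe run along its seam

## Robot

A 6-joint arm with a two-finger parallel gripper is mounted at the origin on a cart in front of the work surface, level with it; the furniture and walls round the work are solid. World frame = base frame: x ahead of the robot, y to its left, z up, the work surface at z = 0. Lengths are in m, angles in rad, forces in N, time in s.
With the tool pointing down it reaches from about 0.3 to 0.875 m from the base axis. Payload 6.4 kg.
Tool frame: the origin (TCP) lies midway between the tips of the shut fingers; the grasp point (between the pads) lies 19 mm behind it; z points along the fingers, y is the direction in which the jaws open and shut (so a half turn about z gives the same grasp; the last joint's range is limited). The gripper opens to 85 mm and grips with 20 to 120 N. Pads are 22 mm wide; open, the fingers measure 114 mm over their backs; the gripper's body (76 mm by 85 mm) begins 54 mm behind the grasp point. The pads swing forward as they close: fully open they stand 13 mm farther back than shut.
Start: joints at [1.129, 0.181, 1.607, -0, 1.354, -0.206], TCP at [0.134, 0.559, 0.231] pointing down, gripper open.
Joint ranges: [-2.99, 2.99], [-0.89, 2.07], [0.3, 2.58], [-1.14, 4.28], [0, 2.63], [-3.12, 3.12]. Speed limits (rad/s): [2.57, 2.57, 3.01, 3.14, 3.14, 3.14].

## Interface

Orientations are given as a unit quaternion [w, x, y, z].
In Python, from bench import ctrl, optics, ticket gives the robot as it stands. The module is installed in compiled form; this text tells all that it offers.
- The arm moves only by the tool step_arm, never from a script. Its argument "targets" is text: rows parted by semicolons, each of 6 numbers parted by spaces: the shift along the tool's x, y, z in mm, then the turn, a rotation vector about the tool's x, y, z in rad. In form: dx dy dz rx ry rz; .... A call has 1 to 8 rows; each row is the pose to reach, as a shift and turn from the pose commanded when the call began, along the tool's axes at that moment; what a row does not reach only later rows make up. A row lasts 1/8 s, in which the tool goes at most 62.5 mm and 10.7 degrees, less where a joint would pass 70% of its speed; a pose out of reach is approached as far as the arm can. A call with a gripper value outside its range is refused whole. "grip" is the opening in per cent of the stroke, from 0 (shut) to 100 (fully open), set as the call begins (left out, the last holds). The fingers move at their own pace and stop on an object; the grip force is fixed at half the most. Time passes only in rows, so rows that repeat a pose let the fingers close. It gives the time, the measured TCP pose, the force and the opening at its end, in the units of the state.
- ctrl.get_obs(): the state, without advancing time (a new reading comes with each control period).
- optics.camera(name): name is "side" or "top"; returns a dict with "image" (400x640x3 uint8, red, green, blue), "mtx" (3x3 intrinsics, pixels), "xyz" and "orientation" of the camera in the world. Camera axes: x right, y up, looking along -z (the intrinsics and any distortion apply to the point x, -y, -z); pixel columns grow to the right and rows downward; lengths in m; the calibration is good to about 2 mm. A picture is of the moment at which its call begins. There is no depth.
- ticket.hand_in(): hands the job in, once; it reports no verdict.
The state is a dict: "time_s": time; "q": joint angles; "dq": joint speeds; "joint_efforts": joint torques, N m; "eef_pos": TCP position; "eef_rot": TCP orientation; "wrist_force": force on the tool from outside, world axes, zero at the start; "torque": the same for the moment, N m; "opening": opening from 0.0 (shut) to 1.0 (fully open).
Only numpy, scipy, OpenCV 4.12 (cv2) and the standard library are available. Lean on these libraries where they do the work, as an engineer would, in place of code of your own. Each camera call takes 0.05 s, during which the arm holds its last target.

## Task

Take the blunt probe from its stand and set its tip into the circular seam on top of the sample chamber at the seam's entry end, touching bottom. Run the tip slowly along the seam, counter-clockwise seen from above and with light pressure, until you feel it drop into the drive pocket in its bottom; keep it in the pocket and guide it on slowly and gently along the seam until the shutter disc stands at its stop. Then hang the probe back upright in its stand, let go, and leave the cup and the timer where they are.

Things in the scene. Friction and masses are not known exactly. Their poses are not given: they have to be found in the camera images.
- probe_grip (a point): Centre of the probe's grey square handle (24 x 24 mm, 56 mm tall; point z runs along the probe towards its butt, x and y are square to the flats). Below it: a round steel collar (36 mm wide, 6 mm thick), then a shaft 9 mm thick, 50 mm long, with a ball end. The tip is 84 mm below this point, the probe 112 mm long, 0.1 to 0.16 kg. It starts hanging upright in the stand.
- probe_tip (a point): The very end of the probe's ball tip, on the probe's axis.
- stand: Fixed aluminium stand, foot 80 x 80 mm; top plate 70 x 70 mm, its top 70 mm above the worktop, with one through hole 20 mm wide in the middle: the shaft hangs in it, the collar rests on the plate. Origin: on the worktop straight below the hole; z up. Hung there, the probe's tip is 20 mm and its handle's centre 104 mm above the worktop.
- chamber: Fixed round grey chamber, 180 mm wide, 50 mm high. Origin: centre of its underside, z up. In its top a circular seam (groove) 16 mm wide, mean radius 66 mm, round a flush aluminium shutter disc. The seam is open from angle 1.92 to 4.38 rad about z in the chamber's frame (counter-clockwise from above) and filled over the rest. Its bottom, 12 mm below the top, is the top of a steel drive ring.
- seam_entry (a point): Entry end of the seam: on its centre line at the level of the chamber's top, at 2.12 rad in the chamber's frame; the seam runs on counter-clockwise from here. The drive pocket, a gap in the ring at the seam's bottom, is 18 mm long along the seam, as wide as it, and 10 mm deeper. Its start is not reported: its centre lies anywhere 0.40 to 1.10 rad counter-clockwise of here.
- seam_stop (a point): Point on the seam's centre line, at the level of the chamber's top (4.17 rad in the chamber's frame), where the pocket's centre stands when the disc is at its stop. Pushed on by the pocket's far wall, the ring first slides alone (about 3.5 N at the seam), then takes the disc along (about 6 N) up to a firm stop. Light pressure on the ring (under 4 N) does not turn the disc but may drag the ring a little.
- shutter (a joint): Angle of the shutter disc (116 mm across, with a thin dark radial index bar) about the chamber's upright axis, rad: starts between 0 and 0.2, grows counter-clockwise, 0.95 at its stop, where the bar points at the longer of two dark marks on the rim. Stays where it is left.
- cup: Bystander: lidded specimen cup, 64 mm across, 63 mm high, loose between stand and chamber. Origin under its centre.
- timer: Bystander: small bench timer, 38 x 64 x 61 mm, loose, between stand and chamber. Origin under its centre.

How it is judged:
By the outcome, as a careful person would: the job done as asked, in the order asked, and still so for the second after the job is handed in, with the robot touching nothing.
It also fails if it takes over 72 s, if anything falls off the work surface, if the arm or the gripper's body presses on something with over 40 N, if the wrist force passes 120 N, or if a joint passes its speed limit or range.

## Working session

There is one attempt and no reset: what is moved stays moved. The work goes in short steps, Python scripts to look and compute and a tool call to move; the robot and the scene stay as the last step left them, time stands still between calls to the robot, and variables do not carry over. Pictures are saved under pics/ and viewed, and the job is handed in when it is done.

Besides the shell and the picture viewer there is one more tool, called after "Emit:" by a JSON object that holds its "method" and its "body", one argument or row to a line. step_arm: Moves the arm, as the interface text tells. Its arguments: {"type":"object","properties":{"targets":{"type":"string"},"grip":{"type":"number"}},"required":["targets"]}

```bash
mkdir -p pics; python3 - <<'E'
from bench import ctrl, optics
import cv2
print(ctrl.get_obs())
for n in ("side","top"):
    c=optics.camera(n); print(n,{k:v for k,v in c.items() if k!="image"})
    cv2.imwrite(f"pics/{n}0.png",c["image"][:,:,::-1])
E
```

```text
{'time_s': 0.0, 'q': array([ 1.12871930e+00,  1.81521241e-01,  1.60801563e+00, -2.13037138e-05,
        1.35381229e+00, -2.06303958e-01]), 'dq': array([ 9.02087547e-04, -1.34550342e-03, -2.24114235e-04,  9.25102865e-05,
       -6.82819448e-05, -4.83906919e-04]), 'joint_efforts': array([-3.04255582e-04, -4.44862890e+01, -3.51333797e+01, -2.46311065e-04,
        9.27161775e-03,  6.50989705e-06]), 'eef_pos': array([0.13406398, 0.5585769 , 0.23039161]), 'eef_rot': array([-2.69902247e-04,  1.17611341e-01,  9.93059314e-01, -8.35818148e-04]), 'wrist_force': array([-0.68872129, -0.63134937, -0.39965944]), 'torque': array([ 0.0028998 , -0.01554121, -0.02963924]), 'opening': 0.9991561101324273}
side {'mtx': array([[452.1074766 ,   0.        , 322.20875481],
       [  0.        , 452.1074766 , 203.97560126],
       [  0.        ,   0.        ,   1.        ]]), 'xyz': array([ 0.46307782, -1.00785326,  0.79653847]), 'orientation': array([ 0.89499334,  0.44550907, -0.00430895, -0.0221364 ])}
top {'mtx': array([[471.73129285,   0.        , 316.13434638],
       [  0.        , 471.73129285, 196.38136411],
       [  0.        ,   0.        ,   1.        ]]), 'xyz': array([ 0.38971157, -0.08933932,  1.06781728]), 'orientation': array([-0.69723872, -0.04050935,  0.03393063,  0.71488871])}
```

View pics/side0.png

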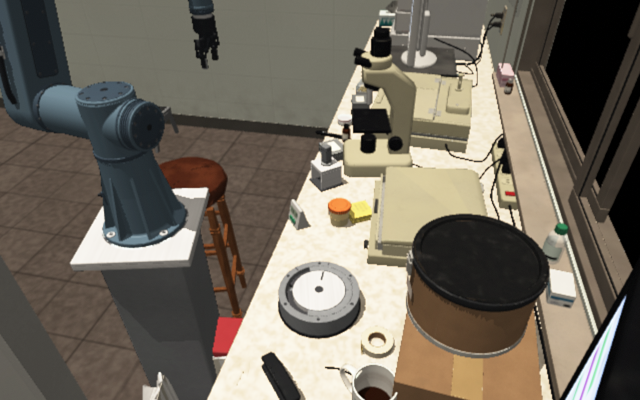

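View pics/top0.png

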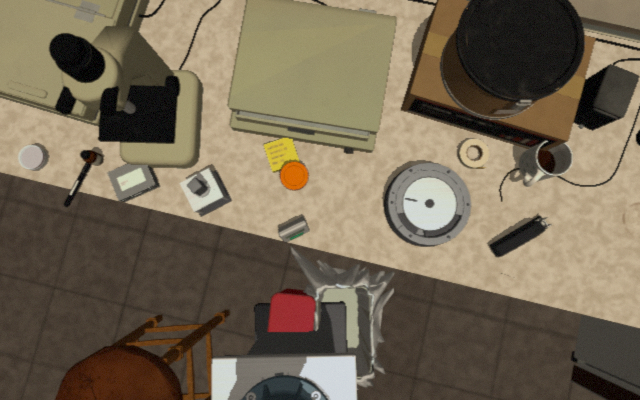

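The side view shows the stand with the probe at about (326,170), the cup at (340,210), the timer at (297,213) and the chamber at (319,297). In the top view they are at (203,190), (293,176), (293,228) and (428,203). I'll zoom in on the stand and chamber.

```bash
cat > h.py <<'E'
import numpy as np, cv2
from bench import ctrl, optics
from scipy.spatial.transform import Rotation as R
def rot(q): return R.from_quat([q[1],q[2],q[3],q[0]])
CAM={"side":(452.1074766,322.20875481,203.97560126,[0.46307782,-1.00785326,0.79653847],[0.89499334,0.44550907,-0.00430895,-0.0221364]),
"top":(471.73129285,316.13434638,196.38136411,[0.38971157,-0.08933932,1.06781728],[-0.69723872,-0.04050935,0.03393063,0.71488871])}
def ray(n,u,v):
    f,cx,cy,o,q=CAM[n]; return np.array(o), rot(q).apply([(u-cx)/f,-(v-cy)/f,-1.])
def atz(n,u,v,z):
    o,d=ray(n,u,v); return o+d*(z-o[2])/d[2]
def proj(n,p):
    f,cx,cy,o,q=CAM[n]; c=rot(q).inv().apply(np.array(p)-o); return np.stack([cx+f*c[...,0]/-c[...,2],cy-f*c[...,1]/-c[...,2]],-1)
def tri(a,b):
    (o1,d1),(o2,d2)=ray("side",*a),ray("top",*b)
    A=np.stack([d1,-d2],1); t=np.linalg.lstsq(A,o2-o1,rcond=None)[0]
    p,q=o1+t[0]*d1,o2+t[1]*d2; return (p+q)/2,np.linalg.norm(p-q)
def crop(src,out,u0,v0,w,h,s):
    im=cv2.imread(src)[v0:v0+h,u0:u0+w]; cv2.imwrite(out,cv2.resize(im,None,fx=s,fy=s,interpolation=cv2.INTER_CUBIC))
E
python3 - <<'E'
from h import *
crop("pics/top0.png","pics/t_ch.png",370,150,120,110,5)
crop("pics/top0.png","pics/t_st.png",160,140,160,110,5)
crop("pics/side0.png","pics/s_ch.png",260,250,120,90,6)
crop("pics/side0.png","pics/s_st.png",270,130,110,110,5)
E
```

```text
(no output)
```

View pics/t_ch.png

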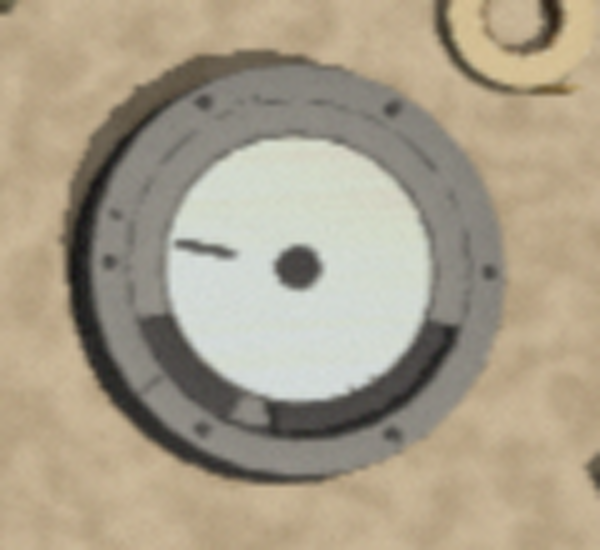

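View pics/t_st.png

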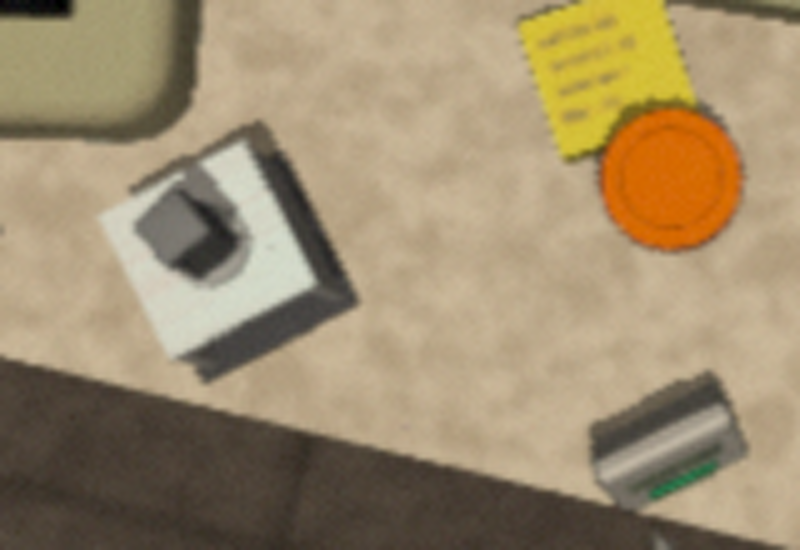

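View pics/s_ch.png

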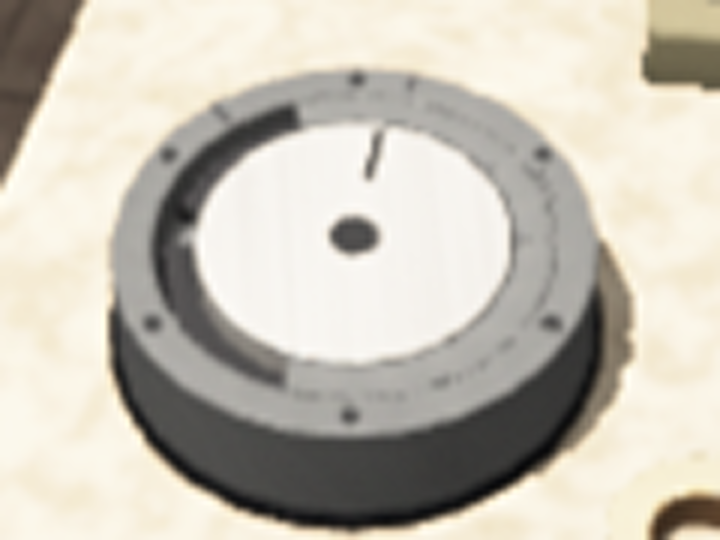

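View pics/s_st.png

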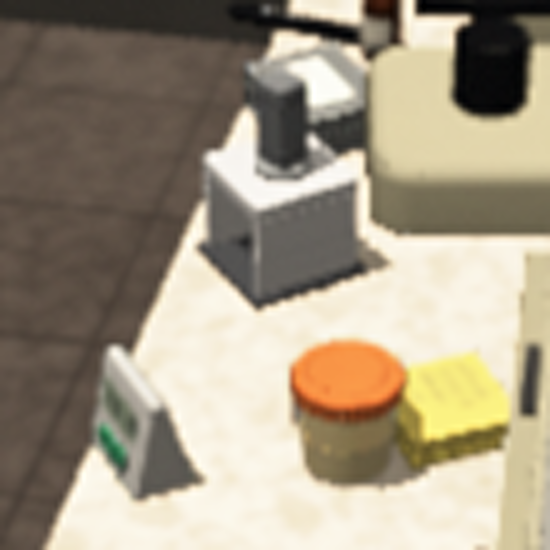

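```bash
python3 - <<'E'
from h import *
from scipy.optimize import least_squares
def fit(P):
    r=least_squares(lambda p:np.hypot(P[:,0]-p[0],P[:,1]-p[1])-p[2],[*P.mean(0),.05]); return r.x,np.abs(r.fun).max()
for n,(u0,v0,w,h),seed in (("top",(370,150,120,110),(430,190)),("side",(260,250,120,90),(330,285))):
    im=cv2.imread(f"pics/{n}0.png"); g=im.min(2)
    m=np.zeros_like(g); m[v0:v0+h,u0:u0+w]=(g[v0:v0+h,u0:u0+w]>(165 if n=='top' else 185))
    m=cv2.morphologyEx(m,cv2.MORPH_OPEN,np.ones((3,3)))
    nn,l,s,c=cv2.connectedComponentsWithStats(m); k=l[seed[1],seed[0]]; print(n,s[k])
    cs,_=cv2.findContours((l==k).astype(np.uint8),cv2.RETR_EXTERNAL,cv2.CHAIN_APPROX_NONE)
    cs=max(cs,key=len)[:,0].astype(float); hull=cv2.convexHull(cs.astype(np.float32))[:,0]
    P=np.array([atz(n,u,v,.05)[:2] for u,v in hull]); print(fit(P))
# top view features, crop coords /5 -> px
def T(x,y): return 370+(x+.5)/5-.5,150+(y+.5)/5-.5
def S(x,y): return 260+(x+.5)/6-.5,250+(y+.5)/6-.5
for nm,p in dict(hub=(298,267),entA=(143,320),entB=(168,312),exA=(432,322),exB=(460,326),bar=(178,243),barin=(234,253),long=(150,385),short=(117,214),patch=(250,410),patchL=(235,400),patchR=(268,403)).items():
    print('T',nm,atz("top",*T(*p),.05)[:2])
for nm,p in dict(hub=(354,235),ent=(297,118),ex=(285,375),bar=(378,133),long=(222,113),short=(410,85)).items():
    print('S',nm,atz("side",*S(*p),.05)[:2])
for nm,a,b in (("hub",S(354,235),T(298,267)),):print(nm,tri(a,b))
T2=lambda x,y:(160+(x+.5)/5-.5,140+(y+.5)/5-.5); S2=lambda x,y:(270+(x+.5)/5-.5,130+(y+.5)/5-.5)
# plate corners z=.07 in top and side
for p in ((98,216),(245,140),(315,288),(175,360)): print('plate T',atz("top",*T2(*p),.07)[:2])
for p in ((205,155),(258,208),(357,178)): print('plate S',atz("side",*S2(*p),.07)[:2])
for p in ((183,183),(135,225),(170,258),(210,232)): print('handle top T',atz("top",*T2(*p),.132)[:2])
for p in ((247,65),(270,58),(305,73),(281,82)): print('handle top S',atz("side",*S2(*p),.132)[:2])
print('cup T',atz("top",*T2(671,178),.063)[:2],'S',atz("side",*S2(348,375),.063)[:2])
print('timer T top edge',atz("top",*T2(595,460),.061)[:2],atz("top",*T2(725,405),.061)[:2],'bot', atz("top",*T2(615,508),.0)[:2],atz("top",*T2(745,455),.0)[:2])
E
```

```text
top [ 403  178   53   52 2070]
(array([ 0.47638307, -0.32510639,  0.05670744]), np.float64(0.0005225431888794055))
side [ 293  270   52   41 1592]
(array([ 0.47549324, -0.32962073,  0.05759779]), np.float64(0.001194116051413216))
T hub [ 0.47680039 -0.3250945 ]
T entA [ 0.45555496 -0.25726508]
T entB [ 0.45873988 -0.26817967]
T exA [ 0.45156425 -0.38149226]
T exB [ 0.44953784 -0.3934167 ]
T bar [ 0.48853897 -0.27380928]
T barin [ 0.48357733 -0.29778731]
T long [ 0.42748835 -0.25907518]
T short [ 0.50184089 -0.24797991]
T patch [ 0.41570394 -0.30147867]
T patchL [ 0.42014733 -0.29525185]
T patchR [ 0.41851092 -0.30933489]
S hub [ 0.47569367 -0.32853563]
S ent [ 0.45607679 -0.26778206]
S ex [ 0.44939439 -0.39172341]
S bar [ 0.48673701 -0.27744718]
S long [ 0.42733044 -0.26350925]
S short [ 0.50028587 -0.25236154]
hub (array([ 0.47639492, -0.32579876,  0.04708199]), np.float64(0.0013079923961619245))
plate T [0.53201647 0.21094237]
plate T [0.56329833 0.14786849]
plate T [0.49864704 0.11799531]
plate T [0.46938842 0.17773503]
plate S [0.47028455 0.17431178]
plate S [0.50013034 0.11297659]
plate S [0.56087493 0.14231229]
handle top T [0.53567133 0.15810851]
handle top T [0.51914517 0.17737461]
handle top T [0.50544893 0.16325793]
handle top T [0.51553525 0.14720998]
handle top S [0.49694001 0.17348289]
handle top S [0.51097171 0.18103657]
handle top S [0.53077695 0.1617188 ]
handle top S [0.51610245 0.15203191]
cup T [ 0.54312646 -0.03432042] S [ 0.54186216 -0.04348773]
timer T top edge [0.42284723 0.00055585] [ 0.444903   -0.05537074] bot [ 0.40303121 -0.00267739] [ 0.42542894 -0.06185618]
```

```bash
python3 - <<'E'
from h import *
crop("pics/side0.png","pics/s_st2.png",305,132,44,64,9)
crop("pics/top0.png","pics/t_st2.png",176,160,64,60,9)
E
```

```text
(no output)
```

View pics/s_st2.png

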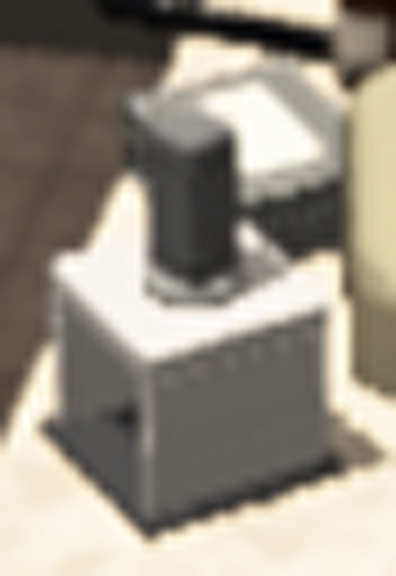

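View pics/t_st2.png

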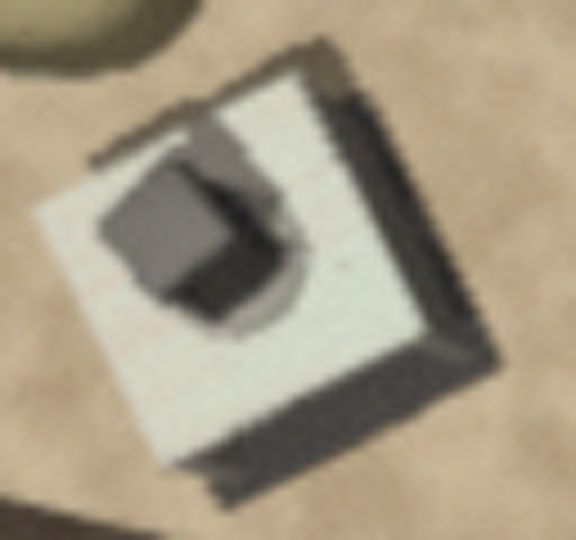

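```bash
python3 - <<'E'
from h import *
from scipy.optimize import least_squares
S=lambda x,y:(305+(x+.5)/9-.5,132+(y+.5)/9-.5); T=lambda x,y:(176+(x+.5)/9-.5,160+(y+.5)/9-.5)
sq=lambda c,yaw,w,z:np.array([[c[0]+w/2*np.sqrt(2)*np.cos(yaw+np.pi/4+k*np.pi/2),c[1]+w/2*np.sqrt(2)*np.sin(yaw+np.pi/4+k*np.pi/2),z] for k in range(4)])
def m(n,obs,w,z):
    obs=np.array(obs)
    best=None
    c0=np.mean([atz(n,*o,z)[:2] for o in obs],0)
    for y0 in np.arange(0,1.57,.3):
        def f(p):
            P=proj(n,sq(p[:2],p[2],w,z)); d=np.linalg.norm(obs[:,None]-P[None],axis=2); j=d.argmin(1); return (obs-P[j]).ravel()
        r=least_squares(f,[*c0,y0])
        if best is None or r.cost<best.cost: best=r
    print(n,best.x[:2],best.x[2]%(np.pi/2),'px',np.abs(best.fun).max())
m("top",[T(183,158),T(103,225),T(168,300),T(240,235)],.024,.132)
m("top",[T(38,212),T(297,75),T(425,328),T(172,465)],.07,.07)
m("side",[S(58,262),S(150,355),S(326,290)],.07,.07)
m("side",[S(147,125),S(204,150),S(236,125)],.024,.132)
for n,q in (("side",S),("top",T)):
    for c in ((.5157,.161),): print(n,[(np.round((proj(n,[c[0],c[1],z])-np.array(q(0,0)))*9,0)) for z in (.07,.076,.132)])
# collar bottom centre in top approx / bottom handle
print('S handle axis base', atz("side",*S(192,280),.076)[:2], 'T collar ctr', atz("top",*T(240,270),.076)[:2])
E
```

```text
top [0.51781534 0.160816  ] 0.6842431745066634 px 1.0092770641473976
top [0.51635826 0.16321659] 0.4723905188917881 px 0.6941709442337469
side [0.515799   0.16200135] 0.4753941556858938 px 0.9515677043936535
side [0.51679209 0.15549453] 0.9049796112566564 px 0.8762418393475855
side [array([190., 278.]), array([190., 262.]), array([189., 116.])]
top [array([242., 272.]), array([236., 269.]), array([173., 239.])]
S handle axis base [0.51585636 0.14985135] T collar ctr [0.51541956 0.16003269]
```

```bash
cat >> h.py <<'E'
def rel(pos,yaw=None,base=None):
    "row for moving TCP to pos with tool y at world angle yaw (mod pi), tool down"
    o=ctrl.get_obs() if base is None else base
    r=rot(o["eef_rot"]); M=r.as_matrix()
    d=M.T@(np.array(pos)-o["eef_pos"])*1000
    ya=np.arctan2(M[1,1],M[0,1])
    if yaw is None: yaw=ya
    dy=(yaw-ya+np.pi/2)%np.pi-np.pi/2
    Rt=R.from_euler('z',ya+dy)*R.from_matrix(np.array([[0,1,0],[1,0,0],[0,0,-1]]).T) # x=(0,1,0)?->fixed below
    # desired axes: y=(cos,sin,0) z=(0,0,-1) x=y cross z
    Y=np.array([np.cos(ya+dy),np.sin(ya+dy),0]); Z=np.array([0,0,-1.]); X=np.cross(Y,Z)
    rv=(r.inv()*R.from_matrix(np.stack([X,Y,Z],1))).as_rotvec()
    return np.round(d,1),np.round(rv,3)
def st():
    o=ctrl.get_obs(); print('t',round(o["time_s"],2),'p',np.round(o["eef_pos"]*1000,1),'F',np.round(o["wrist_force"],2),'open',round(o["opening"],3)); return o
E
python3 - <<'E'
from h import *
print(rel([.517,.159,.2],2.29)); print(rel([.517,.159,.085],2.29))
E
```

```text
(array([-465.7, -299.1,   30.8]), array([-0.001, -0.001, -0.955]))
(array([-465.7, -298.9,  145.8]), array([-0.001, -0.001, -0.955]))
```

Emit:
{"method": "step_arm", "body": {
  "targets": "-25 -16 0 0 0 -0.05; -70 -45 0 0 0 -0.15; -120 -77 0 0 0 -0.28; -170 -109 0 0 0 -0.42; -220 -141 5 0 0 -0.55; -270 -173 10 0 0 -0.68; -320 -205 15 0 0 -0.8; -370 -237 20 0 0 -0.9",
  "grip": 100
}}

```text
time_s: 1.1
eef_pos: [0.4396, 0.2406, 0.211]
eef_rot: [-0.0, -0.328, 0.945, 0.0]
wrist_force: [0.8, 0.3, -0.1]
opening: 1.001
```

```bash
python3 - <<'E'
from h import *
st(); print(rel([.517,.159,.2],2.29)); print(rel([.517,.159,.081],2.29))
E
```

```text
t 1.1 p [439.6 240.6 211. ] F [ 0.82  0.3  -0.13] open 1.001
(array([ -10.2, -112. ,   11. ]), array([ 0.   ,  0.   , -0.052]))
(array([ -10.2, -112. ,  130. ]), array([ 0.   ,  0.   , -0.052]))
```

Emit:
{"method": "step_arm", "body": {
  "targets": "-5 -40 2 0 0 -0.052; -8 -75 5 0 0 -0.052; -10 -100 8 0 0 -0.052; -10 -112 11 0 0 -0.052; -10 -112 25 0 0 -0.052; -10 -112 50 0 0 -0.052"
}}

```text
time_s: 1.85
eef_pos: [0.5154, 0.161, 0.1608]
eef_rot: [0.001, -0.351, 0.936, 0.0]
wrist_force: [0.4, 0.1, -0.4]
opening: 1.005
```

```bash
python3 - <<'E'
from h import *
st(); print(rel([.517,.159,.081],2.29))
for n in ("side","top"):
    cv2.imwrite(f"pics/{n}1.png",optics.camera(n)["image"][:,:,::-1])
a=cv2.imread("pics/side1.png")[80:220,260:380]; b=cv2.imread("pics/top1.png")[120:260,130:270]
a=cv2.resize(a,(380,443));b=cv2.resize(b,(410,410)); o=np.zeros((450,800,3),np.uint8);o[:443,:380]=a;o[:410,385:795]=b;cv2.imwrite("pics/pair1.png",o)
E
```

```text
t 1.85 p [515.4 161.  160.8] F [ 0.43  0.11 -0.4 ] open 1.005
(array([ 0.2, -2.5, 79.8]), array([-0.   ,  0.001, -0.002]))
```

View pics/pair1.png

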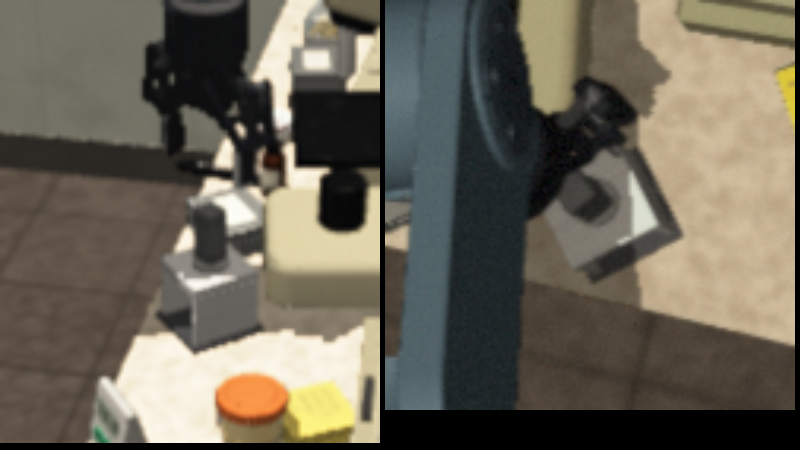

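The side view shows the open gripper above the probe. In the top view the fingers sit up and left of the handle, so I'll check that offset against the projected TCP.

```bash
python3 - <<'E'
from h import *
o=ctrl.get_obs(); M=rot(o["eef_rot"]).as_matrix(); p=o["eef_pos"]
P=[p+M@np.array([0,y,-.013]) for y in (-.0425,-.057,0,.0425,.057)]
for n in ("side","top"): print(n,np.round(proj(n,np.array(P)),1))
print(proj("top",np.array([.517,.159,.132])),proj("side",np.array([.517,.159,.132])))
crop("pics/top1.png","pics/t1.png",150,120,100,80,7)
crop("pics/side1.png","pics/s1.png",295,80,70,100,6)
E
```

```text
side [[334.6 137.9]
 [338.2 139.7]
 [324.3 132.8]
 [314.3 127.9]
 [311.  126.3]]
top [[206.1 170.5]
 [211.7 165.4]
 [189.4 185.2]
 [172.7 200.1]
 [166.9 205.2]]
[195.73488577 185.42598227] [325.98642794 144.80846525]
```

View pics/t1.png

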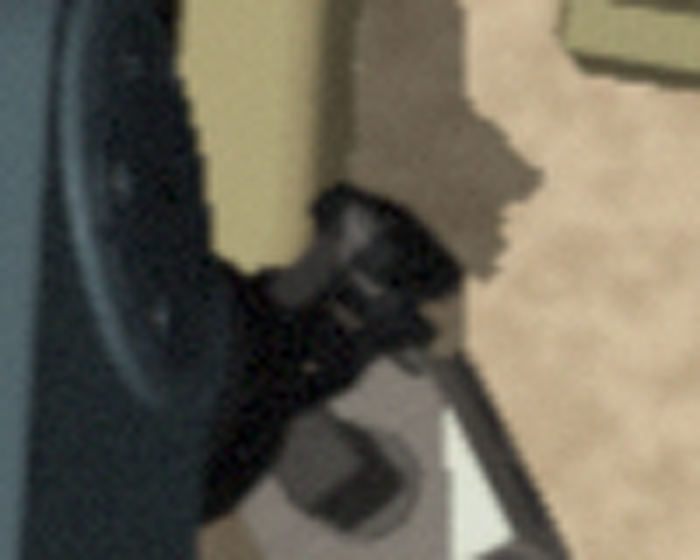

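View pics/s1.png

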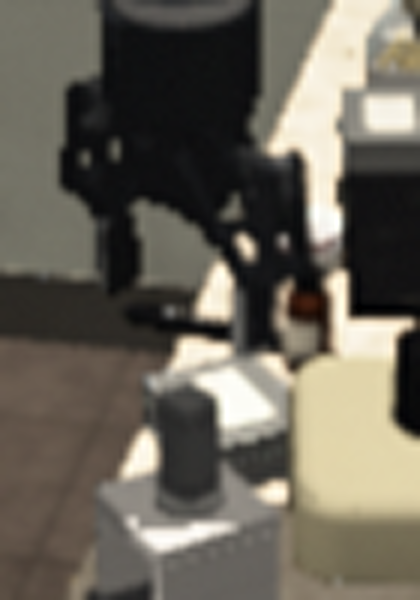

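The fingertip at crop (400,350) matches the projection, and the handle top lies between the fingers. Next I descend and grip.

Emit:
{"method": "step_arm", "body": {
  "targets": "0 -2.5 15 0 0 0; 0 -2.5 35 0 0 0; 0 -2.5 55 0 0 0; 0 -2.5 70 0 0 0; 0 -2.5 78 0 0 0; 0 -2.5 80 0 0 0; 0 -2.5 80 0 0 0"
}}

```text
time_s: 2.82
eef_pos: [0.5177, 0.1584, 0.0817]
eef_rot: [0.0, -0.351, 0.937, -0.0]
wrist_force: [-0.1, -0.1, 0.0]
opening: 1.0
```

Emit:
{"method": "step_arm", "body": {
  "targets": "0 0 0 0 0 0; 0 0 0 0 0 0; 0 0 0 0 0 0; 0 0 0 0 0 0; 0 0 0 0 0 0; 0 0 0 0 0 0",
  "grip": 0
}}

```text
time_s: 3.58
eef_pos: [0.5175, 0.1584, 0.0816]
eef_rot: [0.0, -0.351, 0.937, -0.0]
wrist_force: [-0.8, 0.4, 4.0]
opening: 0.273
```

Emit:
{"method": "step_arm", "body": {
  "targets": "0 0 -8 0 0 0; 0 0 -22 0 0 0; 0 0 -42 0 0 0; 0 0 -62 0 0 0; 0 0 -82 0 0 0; 0 0 -100 0 0 0; 0 0 -108 0 0 0; 0 0 -110 0 0 0"
}}

```text
time_s: 4.58
eef_pos: [0.5174, 0.1583, 0.1918]
eef_rot: [0.0, -0.351, 0.937, -0.0]
wrist_force: [0.6, 0.3, -1.0]
opening: 0.278
```

```bash
python3 - <<'E'
from h import *
st()
for n in ("side","top"):
    cv2.imwrite(f"pics/{n}2.png",optics.camera(n)["image"][:,:,::-1])
crop("pics/side2.png","pics/s2.png",290,70,90,120,5)
c=np.array([.476,-.3275]); 
for a in (2.12,): print(c+.066*np.array([np.cos(a-.06),np.sin(a-.06)]))
E
```

```text
t 4.58 p [517.4 158.3 191.8] F [ 0.59  0.32 -1.04] open 0.278
[ 0.44498507 -0.26924131]
```

View pics/s2.png

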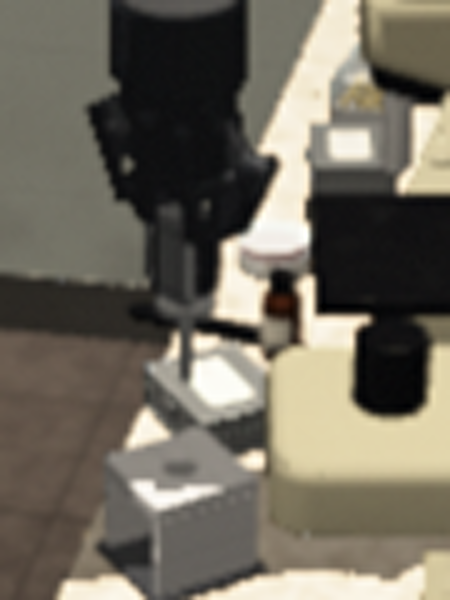

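```bash
python3 - <<'E'
from h import *
print(rel([.445,-.269,.192],1.87),rel([.445,-.269,.132],1.87))
print('hole S',atz("side",326,163.2,.07))
E
```

```text
(array([ 334.8, -275. ,   -1. ]), array([ 0.   , -0.001,  0.417])) (array([ 334.8, -275.1,   59. ]), array([ 0.   , -0.001,  0.417]))
hole S [0.51647936 0.15643119 0.07      ]
```

Emit:
{"method": "step_arm", "body": {
  "targets": "15 -12 0 0 0 0.02; 50 -41 0 0 0 0.07; 90 -74 0 0 0 0.14; 135 -111 0 0 0 0.2; 180 -148 0 0 0 0.26; 225 -185 0 0 0 0.32; 270 -222 0 0 0 0.38; 305 -251 0 0 0 0.417"
}}

```text
time_s: 5.68
eef_pos: [0.4503, -0.2339, 0.1907]
eef_rot: [-0.0, -0.147, 0.989, 0.0]
wrist_force: [1.1, 0.1, -1.3]
opening: 0.275
```

```bash
python3 - <<'E'
from h import *
st();print(rel([.445,-.269,.192],1.87),rel([.445,-.269,.132],1.87))
E
```

```text
t 5.67 p [ 450.3 -233.9  190.7] F [ 1.12  0.11 -1.34] open 0.275
(array([ 15.2, -32. ,  -1.3]), array([ 0.   , -0.001, -0.004])) (array([ 15.2, -32. ,  58.7]), array([ 0.   , -0.001, -0.004]))
```

Emit:
{"method": "step_arm", "body": {
  "targets": "10 -20 0 0 0 0; 15 -30 8 0 0 0; 15 -32 25 0 0 0; 15 -32 45 0 0 0; 15 -32 57 0 0 0; 15 -32 60 0 0 0; 15 -32 60 0 0 0"
}}

```text
time_s: 6.55
eef_pos: [0.4473, -0.2659, 0.1313]
eef_rot: [-0.0, -0.149, 0.989, 0.0]
wrist_force: [0.0, -0.6, -0.1]
opening: 0.275
```

```bash
python3 - <<'E'
from h import *
st()
for n in ("side","top"):
    cv2.imwrite(f"pics/{n}3.png",optics.camera(n)["image"][:,:,::-1])
crop("pics/side3.png","pics/s3.png",250,200,130,140,5)
crop("pics/top3.png","pics/t3.png",340,120,150,130,5)
E
```

```text
t 6.55 p [ 447.3 -265.9  131.3] F [ 0.04 -0.62 -0.08] open 0.275
```

View pics/s3.png

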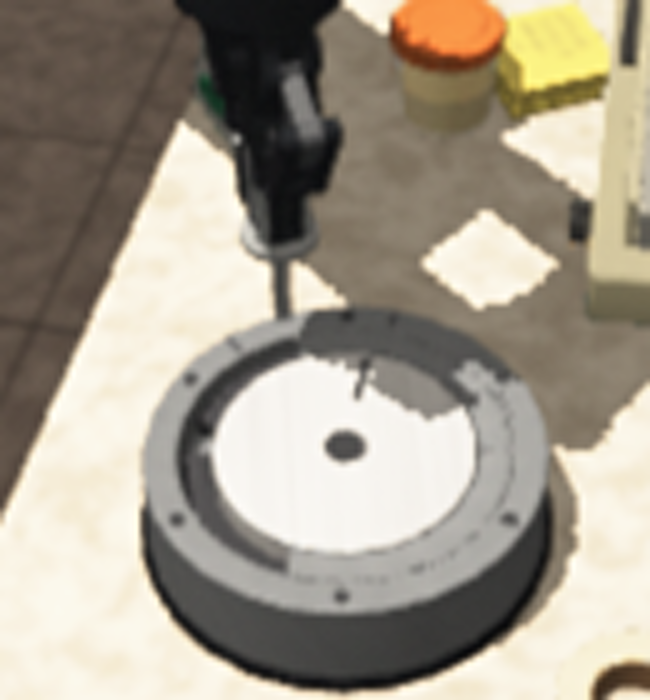

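View pics/t3.png

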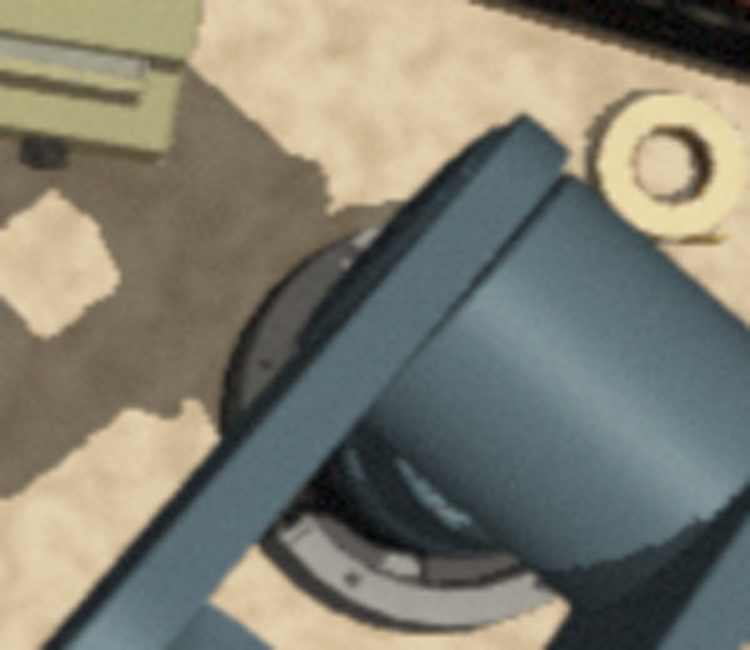

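```bash
python3 - <<'E'
from h import *
p=ctrl.get_obs()["eef_pos"]; tip=p-[0,0,.0616]
print('pred tip px crop',(proj("side",tip)-[250,200])*5, 'pred collar ctr',(proj("side",tip+[0,0,.053])-[250,200])*5)
print('measured tip at z .07',atz("side",306.8-.4,263.6-.4,tip[2]), tip)
for c in ((.4755,-.3296),(.476,-.3255)):
  for y in (-.06,):
    ang=np.linspace(1.92,4.38,9)+y
    print(np.round((proj("side",np.array([[c[0]+.066*np.cos(a),c[1]+.066*np.sin(a),.05] for a in ang]))-[250,200])*5))
    print('entry',(proj("side",np.array([c[0]+.066*np.cos(2.12+y),c[1]+.066*np.sin(2.12+y),.05]))-[250,200])*5)
E
```

```text
pred tip px crop [275.32517798 313.08233025] pred collar ctr [271.13249292 226.59608615]
measured tip at z .07 [ 0.45056653 -0.26847569  0.0703494 ] [ 0.4475611  -0.26642907  0.0703494 ]
[[297. 344.]
 [257. 359.]
 [225. 382.]
 [202. 412.]
 [192. 446.]
 [196. 481.]
 [215. 513.]
 [246. 540.]
 [287. 558.]]
entry [270.3077299  352.81961364]
[[298. 338.]
 [258. 353.]
 [226. 376.]
 [203. 405.]
 [194. 439.]
 [198. 473.]
 [216. 506.]
 [247. 532.]
 [288. 550.]]
entry [271.29234718 346.3652824 ]
```

Emit:
{"method": "step_arm", "body": {
  "targets": "3 -1 0 0 0 0; 6 -2 3 0 0 0; 6.7 -2 8 0 0 0; 6.7 -2 12 0 0 0; 6.7 -2 14 0 0 0; 6.7 -2 14 0 0 0"
}}

```text
time_s: 7.4
eef_pos: [0.4412, -0.27, 0.117]
eef_rot: [-0.0, -0.149, 0.989, 0.0]
wrist_force: [-0.1, 0.5, -1.4]
opening: 0.271
```

```bash
python3 - <<'E'
from h import *
st()
cv2.imwrite(f"pics/side4.png",optics.camera("side")["image"][:,:,::-1])
crop("pics/side4.png","pics/s4.png",275,235,70,60,10)
p=ctrl.get_obs()["eef_pos"]; tip=p-[0,0,.0616]+[.003,.001,0]
print((proj("side",tip)-[275,235])*10,(proj("side",np.array([.4445,-.2688-.0025,.05]))-[275,235])*10)
E
```

```text
t 7.4 p [ 441.2 -270.   117. ] F [-0.08  0.51 -1.45] open 0.271
[288.83879227 331.12985681] [290.67847941 355.50702488]
```

View pics/s4.png

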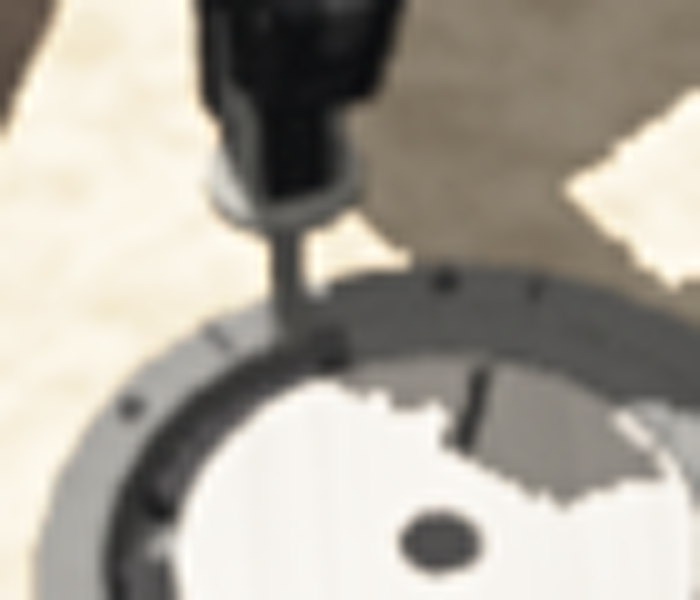

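The tip is over the seam at crop (290,340), just past the entry end and perhaps slightly outward. I'll shift about 1 mm inward and descend.

Emit:
{"method": "step_arm", "body": {
  "targets": "-0.2 -1 1 0 0 0; -0.2 -1 3 0 0 0; -0.2 -1 5 0 0 0; -0.2 -1 7 0 0 0; -0.2 -1 9 0 0 0; -0.2 -1 11 0 0 0; -0.2 -1 13 0 0 0; -0.2 -1 14.5 0 0 0"
}}

```text
time_s: 8.45
eef_pos: [0.4417, -0.271, 0.1026]
eef_rot: [-0.0, -0.149, 0.989, 0.0]
wrist_force: [-0.4, 0.2, -0.9]
opening: 0.276
```

Emit:
{"method": "step_arm", "body": {
  "targets": "0 0 0.8 0 0 0; 0 0 1.5 0 0 0; 0 0 2 0 0 0; 0 0 2.4 0 0 0"
}}

```text
time_s: 8.95
eef_pos: [0.4418, -0.271, 0.1004]
eef_rot: [0.0, -0.149, 0.989, -0.0]
wrist_force: [-0.5, -0.1, -1.7]
opening: 0.27
```

Emit:
{"method": "step_arm", "body": {
  "targets": "0 0 0.3 0 0 0; 0 0 0.6 0 0 0; 0 0 0.6 0 0 0"
}}

```text
time_s: 9.32
eef_pos: [0.4418, -0.271, 0.0998]
eef_rot: [-0.0, -0.149, 0.989, 0.0]
wrist_force: [0.4, 0.0, -0.7]
opening: 0.271
```

Emit:
{"method": "step_arm", "body": {
  "targets": "0 0 0.3 0 0 0; 0 0 0.5 0 0 0; 0 0 0.5 0 0 0"
}}

```text
time_s: 9.7
eef_pos: [0.4418, -0.271, 0.0993]
eef_rot: [-0.0, -0.149, 0.989, 0.0]
wrist_force: [-0.2, 0.2, -1.0]
opening: 0.27
```

Emit:
{"method": "step_arm", "body": {
  "targets": "0 0 0.2 0 0 0; 0 0 0.4 0 0 0; 0 0 0.4 0 0 0"
}}

```text
time_s: 10.07
eef_pos: [0.4418, -0.2711, 0.099]
eef_rot: [0.0, -0.149, 0.989, -0.0]
wrist_force: [0.1, 0.8, 0.5]
opening: 0.273
```

Emit:
{"method": "step_arm", "body": {
  "targets": "0 0 0.3 0 0 0; 0 0 0.3 0 0 0"
}}

```text
time_s: 10.32
eef_pos: [0.4419, -0.2711, 0.0988]
eef_rot: [0.0, -0.149, 0.989, -0.0]
wrist_force: [-0.7, 0.6, 2.8]
opening: 0.27
```

```bash
python3 - <<'E'
from h import *
st()
c=np.array([.4757,-.327]); o=ctrl.get_obs(); M=rot(o["eef_rot"]).as_matrix()
off=np.array([.003,.001]); t=o["eef_pos"][:2]+off-c
print('r',np.hypot(*t),'ang',np.arctan2(t[1],t[0]))
a=np.arctan2(t[1],t[0])
for d in np.arange(0,2.1,.06):
    q=.066*np.array([np.cos(2.063+d),np.sin(2.063+d)])-.066*np.array([np.cos(2.063),np.sin(2.063)])
    print(round(d,2),np.round((M[:2,:2].T@q)*1000,1),end=' ')
cv2.imwrite("pics/side5.png",optics.camera("side")["image"][:,:,::-1])
crop("pics/side5.png","pics/s5.png",275,235,70,60,10)
E
```

```text
t 10.32 p [ 441.9 -271.1   98.8] F [-0.7   0.62  2.77] open 0.27
r 0.06471744857496856 ang 2.067453093105874
0.0 [0. 0.] 0.06 [ 3.9 -0.9] 0.12 [ 7.7 -2. ] 0.18 [11.4 -3.3] 0.24 [15.  -4.9] 0.3 [18.6 -6.6] 0.36 [22.  -8.6] 0.42 [ 25.3 -10.8] 0.48 [ 28.5 -13.2] 0.54 [ 31.5 -15.7] 0.6 [ 34.4 -18.5] 0.66 [ 37.1 -21.4] 0.72 [ 39.6 -24.4] 0.78 [ 41.9 -27.6] 0.84 [ 44. -31.] 0.9 [ 46.  -34.4] 0.96 [ 47.7 -38. ] 1.02 [ 49.2 -41.7] 1.08 [ 50.4 -45.4] 1.14 [ 51.5 -49.2] 1.2 [ 52.3 -53.1] 1.26 [ 52.9 -57. ] 1.32 [ 53.2 -61. ] 1.38 [ 53.3 -64.9] 1.44 [ 53.2 -68.9] 1.5 [ 52.9 -72.8] 1.56 [ 52.3 -76.7] 1.62 [ 51.4 -80.6] 1.68 [ 50.4 -84.4] 1.74 [ 49.1 -88.2] 1.8 [ 47.6 -91.8] 1.86 [ 45.8 -95.4] 1.92 [ 43.9 -98.8] 1.98 [  41.7 -102.2] 2.04 [  39.4 -105.4]
```

View pics/s5.png

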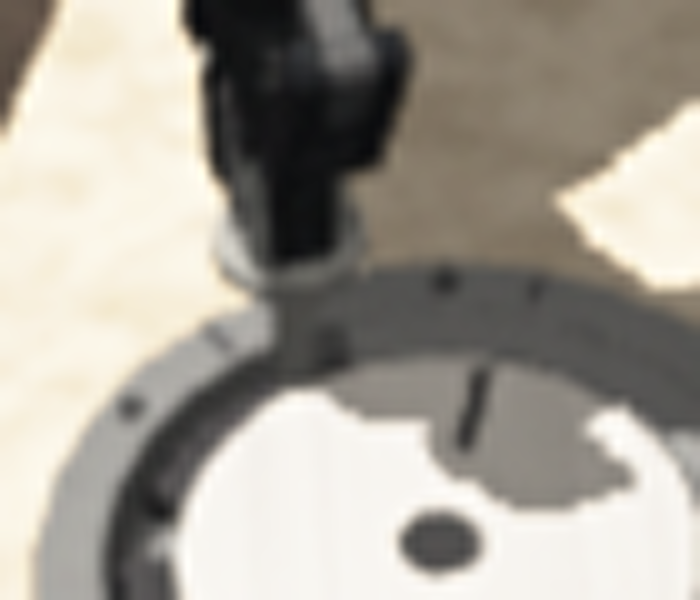

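Emit:
{"method": "step_arm", "body": {
  "targets": "1 -0.2 -0.25 0 0 0; 2 -0.4 -0.25 0 0 0; 3 -0.7 -0.25 0 0 0; 3.9 -0.9 -0.25 0 0 0; 4.9 -1.2 -0.25 0 0 0; 5.9 -1.5 -0.25 0 0 0; 6.8 -1.8 -0.25 0 0 0; 7.7 -2.0 -0.25 0 0 0"
}}

```text
time_s: 11.38
eef_pos: [0.4352, -0.2754, 0.0991]
eef_rot: [0.0, -0.149, 0.989, -0.0]
wrist_force: [2.5, 1.7, 3.5]
opening: 0.269
```

Emit:
{"method": "step_arm", "body": {
  "targets": "0.5 -0.2 -0.35 0 0 0; 1.5 -0.5 -0.35 0 0 0; 2.4 -0.8 -0.35 0 0 0; 3.3 -1.1 -0.35 0 0 0; 4.2 -1.5 -0.35 0 0 0"
}}

```text
time_s: 12.0
eef_pos: [0.4313, -0.2778, 0.0991]
eef_rot: [-0.0, -0.149, 0.989, 0.0]
wrist_force: [1.4, 2.3, 2.3]
opening: 0.274
```

Emit:
{"method": "step_arm", "body": {
  "targets": "1 -0.4 -0.15 0 0 0; 2 -0.8 -0.15 0 0 0; 3 -1.3 -0.15 0 0 0; 4 -1.7 -0.15 0 0 0; 4.9 -2.2 -0.15 0 0 0; 5.8 -2.7 -0.15 0 0 0; 6.7 -3.1 -0.15 0 0 0"
}}

```text
time_s: 12.88
eef_pos: [0.4258, -0.2829, 0.0993]
eef_rot: [-0.0, -0.149, 0.989, 0.0]
wrist_force: [-0.2, 0.3, 0.4]
opening: 0.276
```

Emit:
{"method": "step_arm", "body": {
  "targets": "1 -0.5 0.05 0 0 0; 2 -1.1 0.05 0 0 0; 2.9 -1.7 0.05 0 0 0; 3.9 -2.3 0.05 0 0 0; 4.8 -2.9 0.05 0 0 0; 5.8 -3.5 0.05 0 0 0; 6.7 -4.2 0.05 0 0 0"
}}

```text
time_s: 13.75
eef_pos: [0.4206, -0.2888, 0.0992]
eef_rot: [-0.0, -0.149, 0.989, 0.0]
wrist_force: [0.2, 0.5, -1.1]
opening: 0.273
```

Emit:
{"method": "step_arm", "body": {
  "targets": "0 0 0.2 0 0 0; 0 0 0.3 0 0 0; 0 0 0.3 0 0 0"
}}

```text
time_s: 14.12
eef_pos: [0.4207, -0.2889, 0.099]
eef_rot: [-0.0, -0.149, 0.989, -0.0]
wrist_force: [-1.1, -0.1, 0.5]
opening: 0.276
```

Emit:
{"method": "step_arm", "body": {
  "targets": "0.9 -0.7 0 0 0 0; 1.8 -1.3 0 0 0 0; 2.7 -2 0 0 0 0; 3.6 -2.7 0 0 0 0; 4.5 -3.4 0 0 0 0; 5.4 -4.1 0 0 0 0; 6.2 -4.9 0 0 0 0"
}}

```text
time_s: 15.0
eef_pos: [0.4163, -0.2953, 0.099]
eef_rot: [0.0, -0.149, 0.989, 0.0]
wrist_force: [-0.0, 1.5, 0.5]
opening: 0.274
```

Emit:
{"method": "step_arm", "body": {
  "targets": "0.8 -0.8 0.05 0 0 0; 1.7 -1.6 0.05 0 0 0; 2.5 -2.4 0.05 0 0 0; 3.3 -3.2 0.05 0 0 0; 4.1 -4.1 0.05 0 0 0; 4.9 -4.9 0.05 0 0 0; 5.6 -5.7 0.05 0 0 0"
}}

```text
time_s: 15.88
eef_pos: [0.4124, -0.3025, 0.0988]
eef_rot: [-0.0, -0.149, 0.989, 0.0]
wrist_force: [-0.4, -0.9, -0.3]
opening: 0.272
```

Emit:
{"method": "step_arm", "body": {
  "targets": "0 0 0.3 0 0 0; 0 0 0.6 0 0 0; 0 0 0.6 0 0 0"
}}

```text
time_s: 16.25
eef_pos: [0.4126, -0.3024, 0.0983]
eef_rot: [-0.0, -0.149, 0.989, 0.0]
wrist_force: [-0.5, -0.1, -0.3]
opening: 0.277
```

The force is gone and z has gone below the ring level, so the tip is dropping into the pocket. I'll lower it gently while advancing a little.

Emit:
{"method": "step_arm", "body": {
  "targets": "0.4 -0.5 0.4 0 0 0; 0.8 -1 0.9 0 0 0; 1.3 -1.5 1.5 0 0 0; 1.3 -1.5 2.2 0 0 0; 1.3 -1.5 3 0 0 0; 1.3 -1.5 3.5 0 0 0"
}}

```text
time_s: 17.0
eef_pos: [0.4118, -0.3042, 0.0948]
eef_rot: [-0.0, -0.149, 0.989, 0.0]
wrist_force: [0.6, -0.2, -0.7]
opening: 0.276
```

Emit:
{"method": "step_arm", "body": {
  "targets": "0 0 0.7 0 0 0; 0 0 1.5 0 0 0; 0 0 2.3 0 0 0; 0 0 3.1 0 0 0; 0 0 3.8 0 0 0; 0 0 4.2 0 0 0"
}}

```text
time_s: 17.75
eef_pos: [0.4118, -0.3042, 0.0906]
eef_rot: [-0.0, -0.149, 0.989, 0.0]
wrist_force: [0.0, -0.1, -1.7]
opening: 0.276
```

```bash
python3 - <<'E'
from h import *
st()
cv2.imwrite("pics/side6.png",optics.camera("side")["image"][:,:,::-1])
crop("pics/side6.png","pics/s6.png",265,235,90,90,7)
E
```

```text
t 17.75 p [ 411.8 -304.2   90.6] F [ 0.03 -0.06 -1.66] open 0.276
```

View pics/s6.png

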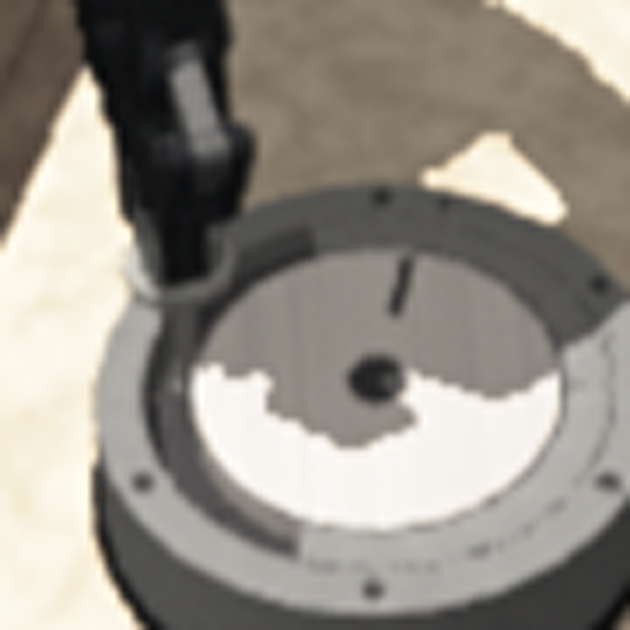

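```bash
cat > tab.py <<'E'
from h import *
import sys
def tab(a0,a1,n,r=.066,calls=1,r0=None):
    M=rot(ctrl.get_obs()["eef_rot"]).as_matrix()[:2,:2]
    A=np.linspace(a0,a1,n*calls+1); rr=np.linspace(r0 or r,r,len(A))
    P=rr[:,None]*np.stack([np.cos(A),np.sin(A)],1)
    for k in range(calls):
        print(f"to {A[(k+1)*n]:.3f}:", "; ".join("%.1f %.1f 0 0 0 0"%tuple(M.T@(P[k*n+i]-P[k*n])*1000) for i in range(1,n+1)))
E
python3 - <<'E'
from tab import *
tab(2.769,4.241,8,calls=11,r0=.0655)
E
```

```text
to 2.903: 0.7 -0.9 0 0 0 0; 1.3 -1.7 0 0 0 0; 2.0 -2.6 0 0 0 0; 2.6 -3.5 0 0 0 0; 3.2 -4.4 0 0 0 0; 3.9 -5.3 0 0 0 0; 4.4 -6.2 0 0 0 0; 5.0 -7.2 0 0 0 0
to 3.037: 0.6 -0.9 0 0 0 0; 1.1 -1.9 0 0 0 0; 1.6 -2.9 0 0 0 0; 2.1 -3.8 0 0 0 0; 2.6 -4.8 0 0 0 0; 3.1 -5.8 0 0 0 0; 3.6 -6.8 0 0 0 0; 4.0 -7.8 0 0 0 0
to 3.170: 0.4 -1.0 0 0 0 0; 0.8 -2.0 0 0 0 0; 1.2 -3.1 0 0 0 0; 1.6 -4.1 0 0 0 0; 2.0 -5.1 0 0 0 0; 2.3 -6.2 0 0 0 0; 2.6 -7.2 0 0 0 0; 2.9 -8.3 0 0 0 0
to 3.304: 0.3 -1.1 0 0 0 0; 0.6 -2.1 0 0 0 0; 0.8 -3.2 0 0 0 0; 1.1 -4.3 0 0 0 0; 1.3 -5.3 0 0 0 0; 1.5 -6.4 0 0 0 0; 1.7 -7.5 0 0 0 0; 1.8 -8.6 0 0 0 0
to 3.438: 0.1 -1.1 0 0 0 0; 0.3 -2.2 0 0 0 0; 0.4 -3.3 0 0 0 0; 0.5 -4.4 0 0 0 0; 0.5 -5.5 0 0 0 0; 0.6 -6.6 0 0 0 0; 0.6 -7.7 0 0 0 0; 0.7 -8.8 0 0 0 0
to 3.572: -0.0 -1.1 0 0 0 0; -0.0 -2.2 0 0 0 0; -0.1 -3.3 0 0 0 0; -0.1 -4.4 0 0 0 0; -0.2 -5.5 0 0 0 0; -0.3 -6.6 0 0 0 0; -0.4 -7.7 0 0 0 0; -0.5 -8.8 0 0 0 0
to 3.706: -0.1 -1.1 0 0 0 0; -0.3 -2.2 0 0 0 0; -0.5 -3.3 0 0 0 0; -0.7 -4.3 0 0 0 0; -0.9 -5.4 0 0 0 0; -1.2 -6.5 0 0 0 0; -1.4 -7.6 0 0 0 0; -1.7 -8.6 0 0 0 0
to 3.840: -0.3 -1.1 0 0 0 0; -0.6 -2.1 0 0 0 0; -0.9 -3.2 0 0 0 0; -1.3 -4.2 0 0 0 0; -1.6 -5.3 0 0 0 0; -2.0 -6.3 0 0 0 0; -2.4 -7.3 0 0 0 0; -2.8 -8.3 0 0 0 0
to 3.973: -0.4 -1.0 0 0 0 0; -0.9 -2.0 0 0 0 0; -1.3 -3.0 0 0 0 0; -1.8 -4.0 0 0 0 0; -2.3 -5.0 0 0 0 0; -2.8 -6.0 0 0 0 0; -3.4 -6.9 0 0 0 0; -3.9 -7.9 0 0 0 0
to 4.107: -0.6 -0.9 0 0 0 0; -1.1 -1.9 0 0 0 0; -1.7 -2.8 0 0 0 0; -2.3 -3.7 0 0 0 0; -3.0 -4.6 0 0 0 0; -3.6 -5.5 0 0 0 0; -4.3 -6.4 0 0 0 0; -4.9 -7.3 0 0 0 0
to 4.241: -0.7 -0.9 0 0 0 0; -1.4 -1.7 0 0 0 0; -2.1 -2.6 0 0 0 0; -2.8 -3.4 0 0 0 0; -3.6 -4.2 0 0 0 0; -4.3 -5.0 0 0 0 0; -5.1 -5.8 0 0 0 0; -5.9 -6.6 0 0 0 0
```

Emit:
{"method": "step_arm", "body": {
  "targets": "0.7 -0.9 0 0 0 0; 1.3 -1.7 0 0 0 0; 2.0 -2.6 0 0 0 0; 2.6 -3.5 0 0 0 0; 3.2 -4.4 0 0 0 0; 3.9 -5.3 0 0 0 0; 4.4 -6.2 0 0 0 0; 5.0 -7.2 0 0 0 0"
}}

```text
time_s: 18.8
eef_pos: [0.4091, -0.3125, 0.0906]
eef_rot: [0.0, -0.149, 0.989, 0.0]
wrist_force: [0.6, 2.3, -0.2]
opening: 0.278
```

Emit:
{"method": "step_arm", "body": {
  "targets": "0.6 -0.9 0 0 0 0; 1.1 -1.9 0 0 0 0; 1.6 -2.9 0 0 0 0; 2.1 -3.8 0 0 0 0; 2.6 -4.8 0 0 0 0; 3.1 -5.8 0 0 0 0; 3.6 -6.8 0 0 0 0; 4.0 -7.8 0 0 0 0"
}}

```text
time_s: 19.8
eef_pos: [0.4076, -0.3213, 0.0906]
eef_rot: [-0.0, -0.149, 0.989, 0.0]
wrist_force: [2.5, 4.0, -1.9]
opening: 0.271
```

Emit:
{"method": "step_arm", "body": {
  "targets": "0.1 -1.1 0 0 0 0; 0.3 -2.1 0 0 0 0; 0.5 -3.2 0 0 0 0; 0.8 -4.2 0 0 0 0; 1.1 -5.2 0 0 0 0; 1.4 -6.3 0 0 0 0; 1.7 -7.3 0 0 0 0; 2.0 -8.4 0 0 0 0"
}}

```text
time_s: 20.8
eef_pos: [0.4081, -0.3298, 0.0906]
eef_rot: [-0.0, -0.149, 0.989, 0.0]
wrist_force: [0.5, 3.5, -0.7]
opening: 0.269
```

Radial force is gone and the ring slides at about 3.5 N. Continuing.

Emit:
{"method": "step_arm", "body": {
  "targets": "0.3 -1.1 0 0 0 0; 0.6 -2.1 0 0 0 0; 0.8 -3.2 0 0 0 0; 1.1 -4.3 0 0 0 0; 1.3 -5.3 0 0 0 0; 1.5 -6.4 0 0 0 0; 1.7 -7.5 0 0 0 0; 1.8 -8.6 0 0 0 0"
}}

```text
time_s: 21.8
eef_pos: [0.409, -0.3385, 0.0906]
eef_rot: [-0.0, -0.149, 0.989, 0.0]
wrist_force: [0.0, 6.1, 0.8]
opening: 0.267
```

Emit:
{"method": "step_arm", "body": {
  "targets": "0.1 -1.1 0 0 0 0; 0.3 -2.2 0 0 0 0; 0.4 -3.3 0 0 0 0; 0.5 -4.4 0 0 0 0; 0.5 -5.5 0 0 0 0; 0.6 -6.6 0 0 0 0; 0.6 -7.7 0 0 0 0; 0.7 -8.8 0 0 0 0"
}}

```text
time_s: 22.8
eef_pos: [0.4108, -0.3463, 0.0905]
eef_rot: [-0.0, -0.149, 0.989, 0.001]
wrist_force: [0.3, 7.1, 0.9]
opening: 0.272
```

```bash
python3 - <<'E'
from h import *
st()
cv2.imwrite("pics/side7.png",optics.camera("side")["image"][:,:,::-1])
crop("pics/side7.png","pics/s7.png",265,225,90,100,6)
E
```

```text
t 22.8 p [ 410.8 -346.3   90.5] F [0.34 7.11 0.93] open 0.272
```

View pics/s7.png

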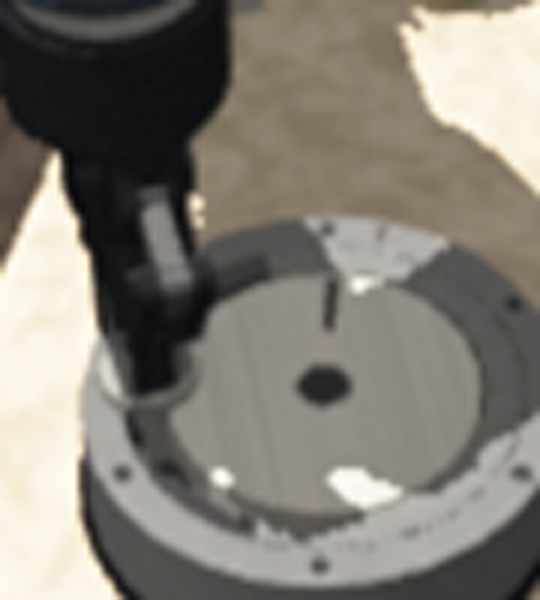

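The bar has started turning counter-clockwise: it is now at crop (330,300) with the hub at (325,385). Continuing.

Emit:
{"method": "step_arm", "body": {
  "targets": "0 -1.1 0 0 0 0; 0 -2.2 0 0 0 0; -0.1 -3.3 0 0 0 0; -0.1 -4.4 0 0 0 0; -0.2 -5.5 0 0 0 0; -0.3 -6.6 0 0 0 0; -0.4 -7.7 0 0 0 0; -0.5 -8.8 0 0 0 0"
}}

```text
time_s: 23.85
eef_pos: [0.4136, -0.3544, 0.0903]
eef_rot: [-0.0, -0.149, 0.989, 0.001]
wrist_force: [0.4, 6.8, -0.1]
opening: 0.27
```

Emit:
{"method": "step_arm", "body": {
  "targets": "-0.1 -1.1 0 0 0 0; -0.3 -2.2 0 0 0 0; -0.5 -3.3 0 0 0 0; -0.7 -4.3 0 0 0 0; -0.9 -5.4 0 0 0 0; -1.2 -6.5 0 0 0 0; -1.4 -7.6 0 0 0 0; -1.7 -8.6 0 0 0 0"
}}

```text
time_s: 24.85
eef_pos: [0.4174, -0.3621, 0.0902]
eef_rot: [-0.001, -0.149, 0.989, 0.001]
wrist_force: [-1.4, 5.5, -0.1]
opening: 0.272
```

Emit:
{"method": "step_arm", "body": {
  "targets": "-0.5 -1.0 0 0 0 0; -1 -2.0 0 0 0 0; -1.4 -3.1 0 0 0 0; -1.8 -4.1 0 0 0 0; -2.1 -5.2 0 0 0 0; -2.5 -6.2 0 0 0 0; -2.9 -7.2 0 0 0 0; -3.3 -8.2 0 0 0 0"
}}

```text
time_s: 25.85
eef_pos: [0.4228, -0.369, 0.0901]
eef_rot: [-0.001, -0.149, 0.989, 0.001]
wrist_force: [-2.7, 6.2, 0.2]
opening: 0.271
```

Emit:
{"method": "step_arm", "body": {
  "targets": "-0.4 -1.0 0 0 0 0; -0.9 -2.0 0 0 0 0; -1.3 -3.0 0 0 0 0; -1.8 -4.0 0 0 0 0; -2.3 -5.0 0 0 0 0; -2.8 -6.0 0 0 0 0; -3.4 -6.9 0 0 0 0; -3.9 -7.9 0 0 0 0"
}}

```text
time_s: 26.85
eef_pos: [0.4286, -0.3754, 0.09]
eef_rot: [-0.001, -0.149, 0.989, 0.002]
wrist_force: [-3.4, 5.2, -0.2]
opening: 0.273
```

Emit:
{"method": "step_arm", "body": {
  "targets": "-0.6 -0.9 0 0 0 0; -1.1 -1.9 0 0 0 0; -1.7 -2.8 0 0 0 0; -2.3 -3.7 0 0 0 0; -3.0 -4.6 0 0 0 0; -3.6 -5.5 0 0 0 0; -4.3 -6.4 0 0 0 0; -4.9 -7.3 0 0 0 0"
}}

```text
time_s: 27.85
eef_pos: [0.4352, -0.381, 0.0899]
eef_rot: [-0.002, -0.149, 0.989, 0.002]
wrist_force: [-3.8, 5.9, -0.1]
opening: 0.275
```

```bash
cat > look.py <<'E'
from h import *
import sys
k=sys.argv[1]
o=st(); t=o["eef_pos"][:2]+[.003,.001]-np.array([.4757,-.327]); print('r',np.hypot(*t),'ang',np.arctan2(t[1],t[0])%6.283)
cv2.imwrite(f"pics/side{k}.png",optics.camera("side")["image"][:,:,::-1])
crop(f"pics/side{k}.png",f"pics/s{k}.png",265,235,90,90,6)
E
python3 look.py 8
```

```text
t 27.85 p [ 435.2 -381.    89.9] F [-3.76  5.95 -0.15] open 0.275
r 0.06491762845402547 ang 4.095762492005925
```

View pics/s8.png

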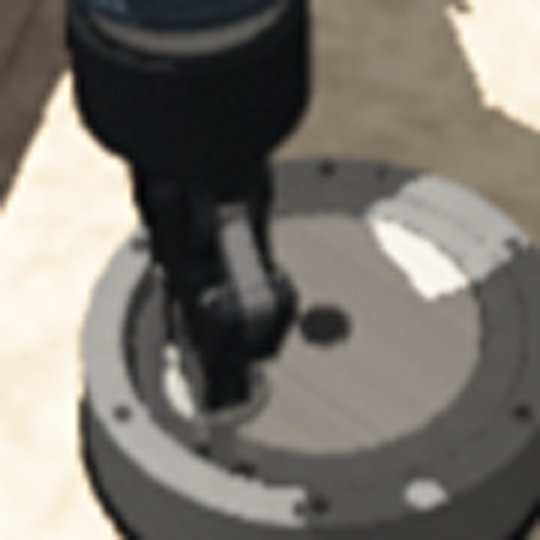

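Emit:
{"method": "step_arm", "body": {
  "targets": "-0.5 -0.6 0 0 0 0; -0.9 -1.1 0 0 0 0; -1.4 -1.7 0 0 0 0; -1.9 -2.3 0 0 0 0; -2.4 -2.8 0 0 0 0; -2.8 -3.4 0 0 0 0"
}}

```text
time_s: 28.65
eef_pos: [0.4388, -0.3835, 0.0899]
eef_rot: [-0.002, -0.149, 0.989, 0.002]
wrist_force: [-3.8, 5.8, -0.3]
opening: 0.273
```

Emit:
{"method": "step_arm", "body": {
  "targets": "-0.4 -0.4 0 0 0 0; -0.8 -0.8 0 0 0 0; -1.2 -1.2 0 0 0 0; -1.5 -1.6 0 0 0 0"
}}

```text
time_s: 29.15
eef_pos: [0.4402, -0.3842, 0.0898]
eef_rot: [-0.002, -0.149, 0.989, 0.002]
wrist_force: [-6.7, 6.8, 1.0]
opening: 0.271
```

Emit:
{"method": "step_arm", "body": {
  "targets": "-0.4 -0.4 0 0 0 0; -0.8 -0.8 0 0 0 0; -1.2 -1.2 0 0 0 0; -1.6 -1.6 0 0 0 0"
}}

```text
time_s: 29.65
eef_pos: [0.4408, -0.3845, 0.0896]
eef_rot: [-0.004, -0.149, 0.989, 0.003]
wrist_force: [-10.8, 8.9, 6.2]
opening: 0.271
```

The force rose to about 14 N with the TCP stalled, at tip angle 4.20 against the predicted 4.18, so the disc is at its stop. I'll relieve the force inside the pocket and lift out.

Emit:
{"method": "step_arm", "body": {
  "targets": "0.6 0.6 0 0 0 0; 1.2 1.2 -0.2 0 0 0; 1.9 1.9 -0.5 0 0 0; 2.6 2.5 -0.8 0 0 0; 2.9 2.8 -1 0 0 0"
}}

```text
time_s: 30.28
eef_pos: [0.4396, -0.3848, 0.0911]
eef_rot: [-0.001, -0.149, 0.989, 0.0]
wrist_force: [-4.9, 2.0, -4.4]
opening: 0.274
```

Emit:
{"method": "step_arm", "body": {
  "targets": "0.3 0.4 0 0 0 0; 0.7 0.7 0 0 0 0; 1 1.1 0 0 0 0; 1.3 1.5 0 0 0 0; 1.3 1.5 0 0 0 0"
}}

```text
time_s: 30.9
eef_pos: [0.4394, -0.3842, 0.0922]
eef_rot: [0.0, -0.149, 0.989, -0.001]
wrist_force: [-2.1, -1.1, -2.6]
opening: 0.276
```

Emit:
{"method": "step_arm", "body": {
  "targets": "0.3 0.4 0 0 0 0; 0.7 0.7 -0.5 0 0 0; 0.7 0.7 -1.5 0 0 0; 0.7 0.7 -2.5 0 0 0"
}}

```text
time_s: 31.4
eef_pos: [0.4384, -0.3834, 0.0945]
eef_rot: [0.0, -0.149, 0.989, -0.0]
wrist_force: [0.1, -0.3, -1.4]
opening: 0.273
```

Free now, so lifting straight up.

Emit:
{"method": "step_arm", "body": {
  "targets": "0 0 -2 0 0 0; 0 0 -5 0 0 0; 0 0 -9 0 0 0; 0 0 -14 0 0 0; 0 0 -20 0 0 0; 0 0 -30 0 0 0; 0 0 -42 0 0 0; 0 0 -55 0 0 0"
}}

```text
time_s: 32.4
eef_pos: [0.4381, -0.3833, 0.1503]
eef_rot: [0.0, -0.149, 0.989, -0.0]
wrist_force: [-0.3, -0.8, -1.2]
opening: 0.271
```

Emit:
{"method": "step_arm", "body": {
  "targets": "0 0 -18 0 0 0; 10 25 -36 0 0 0; 20 65 -45 0 0 0; 30 115 -48 0 0 0; 40 165 -48 0 0 0; 45 205 -48 0 0 0; 45 225 -48 0 0 0; 45 225 -48 0 0 0"
}}

```text
time_s: 33.4
eef_pos: [0.3288, -0.1809, 0.1981]
eef_rot: [0.001, -0.15, 0.989, -0.001]
wrist_force: [-0.1, -0.7, -0.4]
opening: 0.273
```

```bash
python3 - <<'E'
from h import *
st()
for n in ("side","top"):
    cv2.imwrite(f"pics/{n}9.png",optics.camera(n)["image"][:,:,::-1])
crop("pics/side9.png","pics/s9.png",260,150,130,190,3)
a=cv2.imread("pics/side9.png")[100:345,250:400]; cv2.imwrite("pics/s9.png",cv2.resize(a,None,fx=2.4,fy=2.4,interpolation=cv2.INTER_CUBIC))
crop("pics/top9.png","pics/t9.png",340,120,150,130,5)
E
```

```text
t 33.4 p [ 328.8 -180.9  198.1] F [-0.06 -0.7  -0.44] open 0.273
```

View pics/s9.png

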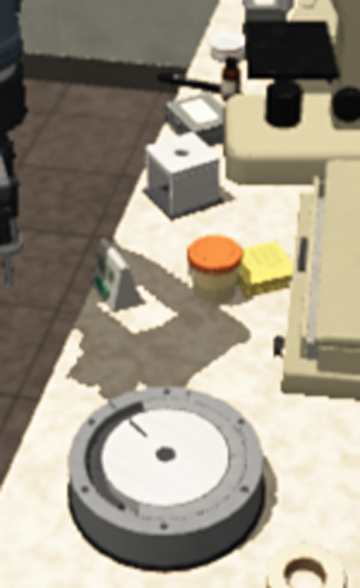

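View pics/t9.png

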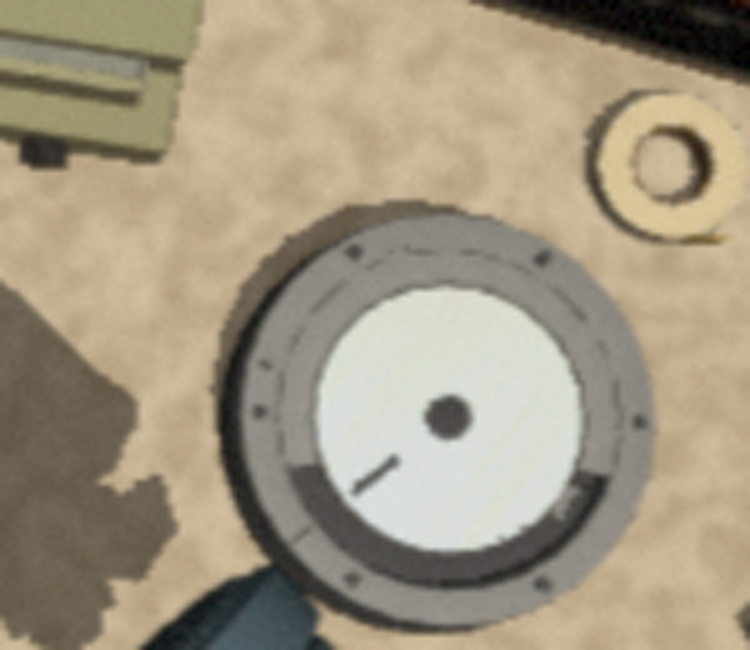

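The bar (hub (447,417), outer end (352,493)) and the long mark at (300,535) both lie 38.7–38.8° below left, so the disc is at its stop. Next I measure the stand hole.

```bash
python3 - <<'E'
from h import *
a=cv2.imread("pics/side9.png")[145:200,300:350]; b=cv2.imread("pics/top9.png")[165:220,175:235]
f=lambda x:cv2.resize(x,None,fx=6.5,fy=6.5,interpolation=cv2.INTER_CUBIC)
a,b=f(a),f(b); o=np.zeros((360,800,3),np.uint8);o[:a.shape[0],:a.shape[1]]=a;o[:b.shape[0],400:400+b.shape[1]]=b;cv2.imwrite("pics/hole.png",o)
E
```

```text
(no output)
```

View pics/hole.png

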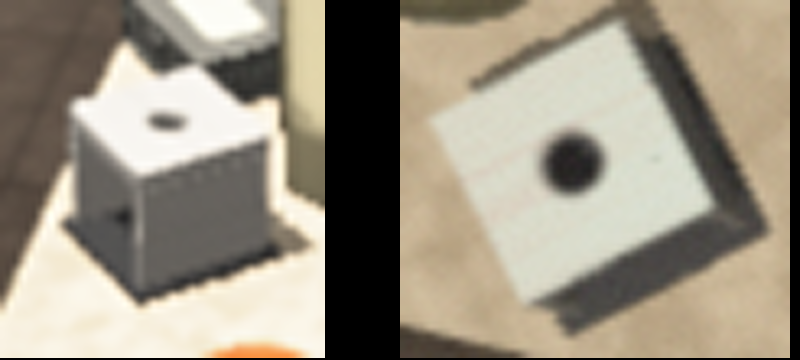

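```bash
python3 - <<'E'
from h import *
print(atz("top",201.0,189.5,.07),atz("side",325.3,163.2,.07),tri((325.3,163.2),(201.0,189.5)))
# travel
print(rel([.5175,.1585,.198],2.29))
print(rel([.45,0,.198],2.1))
E
```

```text
[0.51636688 0.16415802 0.07      ] [0.51436552 0.15656401 0.07      ] (array([0.51588972, 0.1654289 , 0.06465459]), np.float64(0.002295016362012129))
(array([-2.804e+02,  2.701e+02, -2.000e-01]), array([-0.002,  0.   , -0.42 ]))
(array([-169.1,  138.5,   -0. ]), array([-0.002,  0.001, -0.23 ]))
```

Emit:
{"method": "step_arm", "body": {
  "targets": "-15 15 0 0 0 -0.02; -50 48 0 0 0 -0.08; -95 91 0 0 0 -0.15; -140 134 0 0 0 -0.22; -185 178 0 0 0 -0.29; -225 217 0 0 0 -0.36; -257 248 0 0 0 -0.42; -277 268 0 0 0 -0.42"
}}

```text
time_s: 34.5
eef_pos: [0.5162, 0.1578, 0.1968]
eef_rot: [0.0, -0.353, 0.936, 0.0]
wrist_force: [-0.0, 0.2, -1.6]
opening: 0.273
```

Emit:
{"method": "step_arm", "body": {
  "targets": "0 0 0 0 0 0; 0 0 0 0 0 0"
}}

```text
time_s: 34.75
eef_pos: [0.5146, 0.1555, 0.1967]
eef_rot: [-0.001, -0.352, 0.936, -0.0]
wrist_force: [-0.7, -0.4, -2.0]
opening: 0.275
```

```bash
python3 - <<'E'
from h import *
st(); print(rel([.515,.1585,.198],2.29))
E
```

```text
t 34.75 p [514.6 155.5 196.7] F [-0.67 -0.45 -2.  ] open 0.275
(array([-2.3,  2. , -1.3]), array([ 0.   , -0.001, -0.   ]))
```

Emit:
{"method": "step_arm", "body": {
  "targets": "-2.3 2 5 0 0 0; -2.3 2 18 0 0 0; -2.3 2 34 0 0 0; -2.3 2 46 0 0 0; -2.3 2 52 0 0 0; -2.3 2 54 0 0 0; -2.3 2 54 0 0 0"
}}

```text
time_s: 35.62
eef_pos: [0.5151, 0.1593, 0.1434]
eef_rot: [0.0, -0.352, 0.936, -0.0]
wrist_force: [-0.3, 0.1, -1.1]
opening: 0.27
```

```bash
python3 - <<'E'
from h import *
o=st()
for n in ("side","top"):
    cv2.imwrite(f"pics/{n}10.png",optics.camera(n)["image"][:,:,::-1])
a=cv2.imread("pics/side10.png")[120:195,295:350]; b=cv2.imread("pics/top10.png")[155:220,170:235]
f=lambda x:cv2.resize(x,None,fx=7,fy=7,interpolation=cv2.INTER_CUBIC)
a,b=f(a),f(b); im=np.zeros((530,850,3),np.uint8);im[:a.shape[0],:a.shape[1]]=a;im[:b.shape[0],390:390+b.shape[1]]=b;cv2.imwrite("pics/hang.png",im[:, :800])
# where the tip should appear (in crop) if above each cameras own hole estimate
z=o["eef_pos"][2]-.0616; print('tip z',z)
print('S target',(proj("side",np.array([.51437,.15656,z]))-[295,120])*7+3,'pred from TCP',(proj("side",np.array([*(o["eef_pos"][:2]+[.0023,.002]),z]))-[295,120])*7+3)
E
```

```text
t 35.62 p [515.1 159.3 143.4] F [-0.31  0.11 -1.13] open 0.27
tip z 0.08177665747520894
S target [214.89482639 282.06806686] pred from TCP [221.38046695 276.01119808]
```

View pics/hang.png

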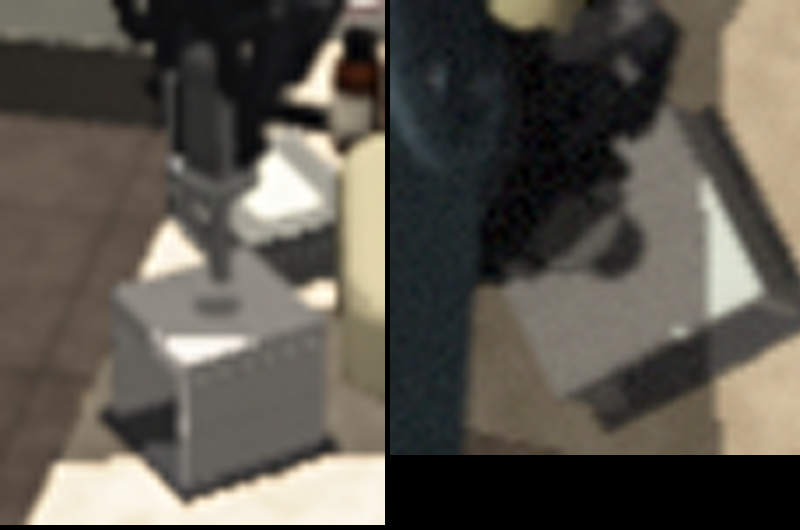

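```bash
python3 - <<'E'
from h import *
crop("pics/side10.png","pics/hang2.png",305,122,40,50,11)
crop("pics/side2.png","pics/s2b.png",305,95,40,55,11)
o=ctrl.get_obs(); z=o["eef_pos"][2]-.0616; t=np.array([*(o["eef_pos"][:2]+[.0023,.002]),z])
print([((proj("side",t+[0,0,h])-[305,122])*11+5).round() for h in (0,.05,.056,.112)])
t=np.array([.5174+.0023,.1583+.002,.1918-.0616]);print([((proj("side",t+[0,0,h])-[305,95])*11+5).round() for h in (0,.05,.056,.112)])
E
```

```text
[array([239., 411.]), array([237., 251.]), array([237., 232.]), array([236.,  43.])]
[array([246., 556.]), array([245., 389.]), array([244., 368.]), array([243., 171.])]
```

View pics/hang2.png

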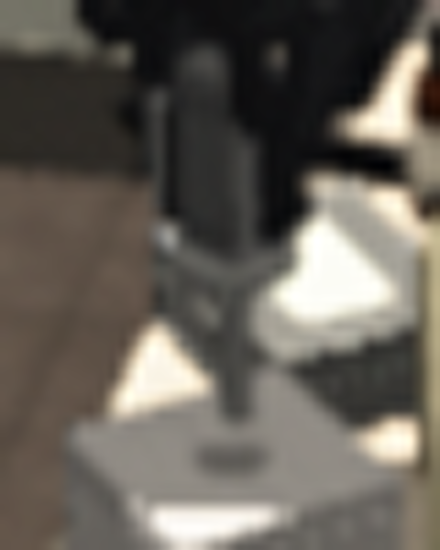

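View pics/s2b.png

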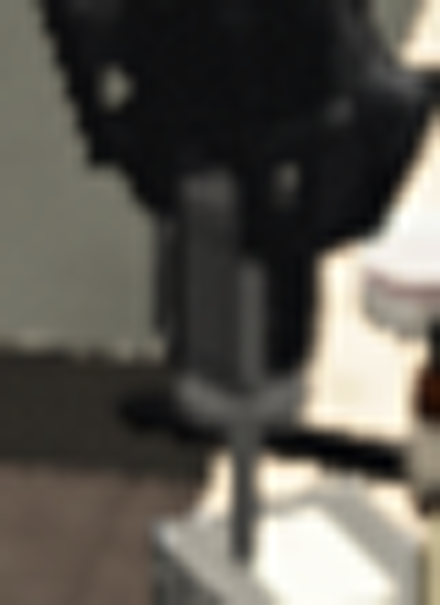

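The probe hangs nearly upright: collar centre about (228,250), tip (235,412), and hole (232,457) straight below. I'll lower it into the hole.

Emit:
{"method": "step_arm", "body": {
  "targets": "0 0 5 0 0 0; 0 0 11 0 0 0; 0 0 17 0 0 0; 0 0 23 0 0 0; 0 0 28 0 0 0"
}}

```text
time_s: 36.35
eef_pos: [0.5147, 0.1593, 0.1145]
eef_rot: [-0.0, -0.352, 0.936, 0.0]
wrist_force: [0.2, 0.3, -2.3]
opening: 0.275
```

Emit:
{"method": "step_arm", "body": {
  "targets": "0 0 6 0 0 0; 0 0 12 0 0 0; 0 0 18 0 0 0; 0 0 23 0 0 0; 0 0 27 0 0 0; 0 0 30 0 0 0; 0 0 31.5 0 0 0"
}}

```text
time_s: 37.22
eef_pos: [0.5148, 0.1593, 0.0835]
eef_rot: [-0.0, -0.352, 0.936, 0.0]
wrist_force: [1.0, -0.0, -1.4]
opening: 0.272
```

Emit:
{"method": "step_arm", "body": {
  "targets": "0 0 0.7 0 0 0; 0 0 1.4 0 0 0; 0 0 1.8 0 0 0; 0 0 1.8 0 0 0"
}}

```text
time_s: 37.72
eef_pos: [0.5149, 0.1593, 0.0819]
eef_rot: [0.0, -0.352, 0.936, -0.0]
wrist_force: [-0.3, -0.3, -1.5]
opening: 0.274
```

Emit:
{"method": "step_arm", "body": {
  "targets": "0 0 0.4 0 0 0; 0 0 0.8 0 0 0; 0 0 0.8 0 0 0"
}}

```text
time_s: 38.1
eef_pos: [0.515, 0.1593, 0.0816]
eef_rot: [0.0, -0.352, 0.936, -0.0]
wrist_force: [-2.5, -1.0, 5.5]
opening: 0.275
```

```bash
python3 - <<'E'
from h import *
st()
cv2.imwrite("pics/side11.png",optics.camera("side")["image"][:,:,::-1])
crop("pics/side11.png","pics/s11.png",300,122,50,70,8)
E
```

```text
t 38.1 p [515.  159.3  81.6] F [-2.49 -1.03  5.5 ] open 0.275
```

View pics/s11.png

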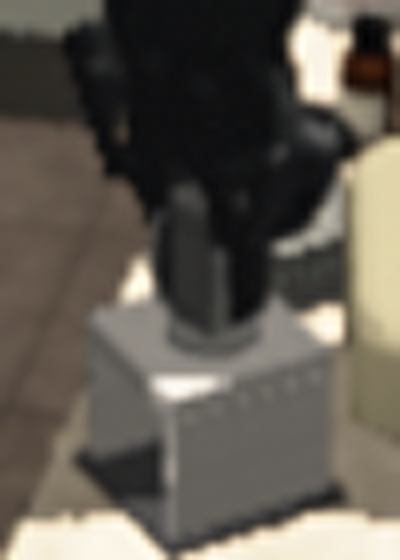

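The collar rests on the plate. I'll ease off slightly and release.

Emit:
{"method": "step_arm", "body": {
  "targets": "0 0 -0.5 0 0 0; 0 0 -0.5 0 0 0"
}}

```text
time_s: 38.4
eef_pos: [0.5149, 0.1593, 0.0816]
eef_rot: [0.0, -0.352, 0.936, -0.0]
wrist_force: [-0.8, 0.2, 1.8]
opening: 0.277
```

Emit:
{"method": "step_arm", "body": {
  "targets": "0 0 0 0 0 0; 0 0 0 0 0 0; 0 0 0 0 0 0; 0 0 0 0 0 0; 0 0 0 0 0 0; 0 0 0 0 0 0",
  "grip": 100
}}

```text
time_s: 39.15
eef_pos: [0.5149, 0.1593, 0.0815]
eef_rot: [0.0, -0.352, 0.936, -0.0]
wrist_force: [-0.4, 0.0, -0.5]
opening: 0.999
```

Emit:
{"method": "step_arm", "body": {
  "targets": "0 0 -5 0 0 0; 0 0 -15 0 0 0; 0 0 -30 0 0 0; 0 0 -50 0 0 0; 0 0 -75 0 0 0; 0 0 -105 0 0 0; 0 0 -130 0 0 0; 0 0 -140 0 0 0"
}}

```text
time_s: 40.15
eef_pos: [0.5159, 0.1594, 0.2244]
eef_rot: [0.002, -0.352, 0.936, -0.001]
wrist_force: [0.1, -0.6, 0.6]
opening: 1.0
```

Emit:
{"method": "step_arm", "body": {
  "targets": "0 10 0 0 0 0; 0 35 -5 0 0 0; 0 65 -10 0 0 0; 0 95 -10 0 0 0; 0 120 -10 0 0 0; 0 130 -10 0 0 0; 0 130 -10 0 0 0; 0 130 -10 0 0 0"
}}

```text
time_s: 41.15
eef_pos: [0.4296, 0.2566, 0.2313]
eef_rot: [-0.0, -0.352, 0.936, -0.0]
wrist_force: [0.5, -0.6, -0.4]
opening: 1.003
```

```bash
python3 - <<'E'
from h import *
st()
for n in ("side","top"):
    cv2.imwrite(f"pics/{n}12.png",optics.camera(n)["image"][:,:,::-1])
a=cv2.imread("pics/side12.png")[110:345,260:390]; b=cv2.imread("pics/top12.png")[130:260,160:490]
f=lambda x,s:cv2.resize(x,None,fx=s,fy=s,interpolation=cv2.INTER_CUBIC)
cv2.imwrite("pics/endS.png",f(a,2.5));cv2.imwrite("pics/endT.png",f(b,2.4))
E
```

```text
t 41.15 p [429.6 256.6 231.3] F [ 0.47 -0.57 -0.38] open 1.003
```

View pics/endS.png

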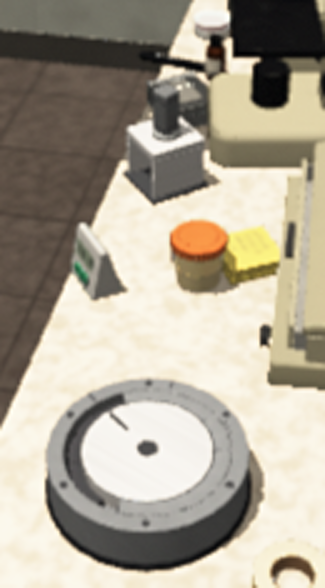

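View pics/endT.png

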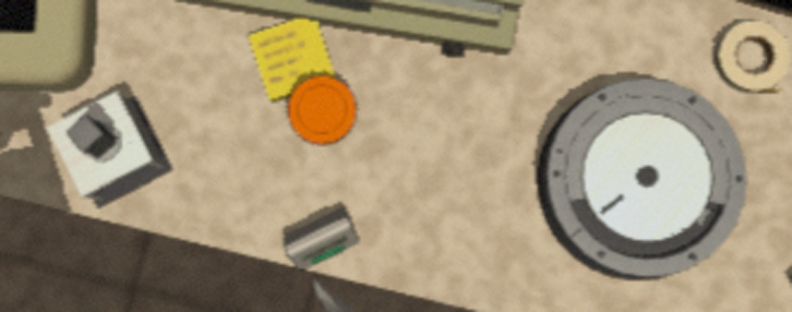

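The probe hangs upright in the stand with its handle at (165,105) in the side view. The cup and timer have not moved, and the bar points at the long mark. Handing in.

```bash
python3 -c "
from bench import ticket
print(ticket.hand_in())"
```

```text
the job is handed in; nothing more can be done
None
```

The job is done and handed in at about 41 s. The shutter disc is at its stop, the probe is back upright in its stand, and the gripper is open and clear of everything.

- **Finding the pocket:** I set the probe tip on the seam bottom at the entry end and ran it counter-clockwise. It dropped into the drive pocket about 0.65 to 0.7 rad past the entry.
- **Driving the disc:** The push took about 3.5 N while the ring slid alone, then 6 to 7 N with the disc. At the stop the force rose to about 14 N with the arm stalled. The tip was then at 4.20 rad (world angle), against 4.18 rad predicted.
- **Last checks:** In the top view the index bar and the longer mark are both at about 38.7°. The probe's collar sits on the stand plate, and the cup and timer look unmoved in both views.

Three things were not ideal:

- **Camera disagreement:** The two cameras disagreed by 4 to 8 mm in y, so I relied on touch and on relative image checks for the fits.
- **Seam pressure:** Early in the seam run the pressure reached about 4 to 4.7 N, above the 4 N limit for light pressure, before I eased it. The disc did not appear to turn.
- **Backing off the stop:** The tip bound slightly when I backed off, at about 5 N, and came free after a few millimetres.

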